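# Latch the sprung ferrule clamp open on its stop pin

## Robot

A 6-joint arm with a two-finger parallel gripper is mounted at the origin on a cart in front of the work surface, level with it; the furniture and walls round the work are solid. World frame = base frame: x ahead of the robot, y to its left, z up, the work surface at z = 0. Lengths are in m, angles in rad, forces in N, time in s.
With the tool pointing down it reaches from about 0.275 to 1 m from the base axis. Payload 8.4 kg.
Tool frame: the origin (TCP) lies on the centre line of the jaws, within the pads' length; the fingertips stand 17 mm ahead of it and the grasp point (between the pads) lies 2 mm behind it (bot.tcp_to_tips is the y of the fingertips in the tool frame, in m); y points along the fingers, z is the direction in which the jaws open and shut, and the axes are right-handed (so a half turn about y gives the same grasp; the last joint's range is limited). The gripper opens to 85 mm and grips with 20 to 120 N. Pads are 22 mm wide; open, the fingers measure 114 mm over their backs; the gripper's body (76 mm by 85 mm) begins 54 mm behind the grasp point. The pads swing forward as they close: fully open they stand 13 mm farther back than shut.
Start: joints at [1.285, 0.353, 1.633, -0, 1.155, -0.002], TCP at [0.175, 0.6, 0.248] pointing down, gripper open.
Joint ranges: [-2.63, 2.63], [-0.92, 2.1], [0.06, 2.66], [-1.3, 4.44], [0, 2.69], [-3.02, 3.02]. Speed limits (rad/s): [2.22, 2.22, 2.79, 3.14, 3.14, 3.14].

## Interface

Orientations are given as a unit quaternion [x, y, z, w].
In Python, from workcell import bot, hand, kinematics, get_obs, vision, hand_in gives the robot as it stands. The module is installed in compiled form; this text tells all that it offers. Calls block until the motion is done:
- bot.reach(position, orientation): joint-space move of the TCP to a pose.
- bot.servo_line(position, ori=None, velocity=0.15): straight line of the TCP; ori=None keeps the orientation; velocity is the mean speed in m/s.
- bot.goto_joints(angles): joint-space move.
- hand.move_gripper(opening, strength=None): finger opening in m; strength is the grip in N (None keeps the last); returns when the fingers have stopped.
- bot.dwell(seconds).
- kinematics.solve_ik(position, orientation): joint angles nearest the present ones, or None.
- get_obs(): the state.
- vision.read_camera(name): name is "scene" or "side" or "wrist"; returns a dict with "frame" (384x512x3 uint8, red, green, blue), "intrinsics" (3x3 intrinsics, pixels), "view" (4x4, takes a point from world to camera coordinates). Camera axes: x right, y down, z forward; pixel columns grow to the right and rows downward; lengths in m; the calibration is good to about 2 mm. A picture is of the moment at which its call begins. There is no depth.
A pose or a line that the arm cannot do raises bot.IKError and nothing moves.
- hand_in(): hands the job in, once; it reports no verdict.
The state is a dict: "time_s": time; "joint_pos": joint angles; "joint_vel": joint speeds; "joint_efforts": joint torques, N m; "position": TCP position; "orientation": TCP orientation; "wrist_force": force on the tool from outside, world axes, zero at the start; "ft_torque": the same for the moment, N m; "gripper_width": finger opening in m.
Only numpy, scipy, OpenCV 4.12 (cv2) and the standard library are available. Lean on these libraries where they do the work, as an engineer would, in place of code of your own. Each camera call takes 0.05 s, during which the arm holds its last target.

## Task

Set the ferrule jig open for loading: tip the red stop lever over with a fingertip so that it drops across the slide, then push the yellow plate of the sprung slide back until its catch has passed under the stop pin, and let it spring back so that it rests latched on the pin in mid position. Only push: do not grip the slide from behind, leave the ferrule standing in the jig, do not disturb the other things on the bench, and finish clear of the jig.

Things in the scene. Friction and masses are not known exactly. Their poses are not given: they have to be found in the camera images.
- jig: Blue ferrule jig fixed to the bench; place and yaw vary. Origin on the bench under the bed's middle; x is the way the slide is pushed (its spring pushes it to -x), y towards the lever, z up. Bed 10 mm high, x -138 to 150, y -50 to 50 mm, with a lug for the lever at x 10 to 80, y up to 123. Guide rails at y +-36 up to z 22; spring housing at x 109 to 147 up to z 42.
- finger_room (a point): Middle of the free room for fingers on top of the slide's deck, between ferrule and yellow plate: at jig x -25, y 0, z 26 mm (deck top), fixed to the jig, axes as the jig's. The deck is 58 mm wide, x -70 to 40 when home. Ferrule and dark V anvil (top at z 30) lie at x below -70, the plate's face at x 15 when home.
- push_face (a point): Middle of the front of the yellow push plate on the slide, which looks to the jig's -x; moves with the slide, axes as the jig's. Plate 60 mm wide in y, 10 mm thick, from z 26 (deck) to z 78; this point is at jig x 15 + slide travel, y 0, z 56 mm. The aluminium backing and rib behind the plate must not be touched by the fingers.
- clamp_slide (a joint): Travel of the slide (m) in jig +x: about 0 home, nose against the ferrule; 0.065 end stop. Spring back to 0: 5.5 N at 0, 9 N at mid, 11 N at the end. With the stop lever down, the slide's ramped catch lifts the pin, which drops behind it beyond about 0.041; push 5 mm or more further and give it a moment. Let go, the slide rests on the pin at 0.040. With the lever parked it goes home.
- stop_lever (a joint): Angle of the red stop lever (rad): 2.0 parked, leaning 0.43 rad outwards (to the jig's +y) past upright; 1.57 upright; 0 down and level across the slide's edge. Swings freely, falls by its own weight to either side of about upright, against a stop at each end; 0.2 while the catch passes under it.
- lever_hinge (a point): Hinge axis of the stop lever, along the jig's x, at jig x 45, y 97, z 44 mm; axes as the jig's. The bracket cheeks beside it reach up to z 53 mm, y 87 to 107.
- lever_back (a point): Middle of the lever's back, the side to push with a fingertip, 40 mm from the hinge; moves with the lever. Arm 16 mm wide (jig x), 8 mm thick, 60 mm long from the hinge; the steel stop pin on its other side points to the slide while parked. Parked, the arm's end is 98 mm above the bench, this point 79 mm above it at jig y 117 mm.
- ferrule_1: Bright steel ferrule, 44 mm across its flange, 55 mm tall, loose, standing upright in the V of the jig in front of the slide. Origin at the centre of its underside, z along its axis.
- ferrule_2: Loose ferrule, 46 mm across, 30 mm tall, bystander on the bench on the side away from the lever. Origin under its centre.
- gas_nozzle: Loose brass-coloured nozzle, 26 mm across, 56 mm tall, bystander standing beside the jig on the lever's side. Origin under its centre.
- tape_measure: Loose yellow tape measure 72x79x36 mm, bystander at the left of the bench. Origin under its centre.
- paste_tin: Loose green tin 69 mm across, 46 mm tall, bystander at the left. Origin under its centre.
- masking_tape: Loose roll of tape 100 mm across, 24 mm tall, bystander at the left. Origin under its centre.
- pliers: Loose blue-handled pliers 67x170x12 mm lying on the right, bystander. Origin under the centre.
There are look-alikes about, which are no part of the job. Leave any blue look-alike of the ferrule_1 alone.

How it is judged:
On the way, in this order (a step that is already met when the one before it is completed fails the run):
1. the stop lever is down while the slide is still home (value of joint stop_lever below 0.06 rad and value of joint clamp_slide below 0.01 m), for 0.2 s.
2. the slide is pushed back beyond mid position with the pin down behind its catch (value of joint clamp_slide above 0.042 m and value of joint stop_lever below 0.06 rad), for 0.05 s.
At the end, for the whole second after the job is handed in: The slide rests still, latched on the stop pin at mid travel (0.037 to 0.0415 m), the stop lever is down (below 0.06 rad), and the ferrule stands upright where it was (within 10 mm) (value of joint clamp_slide between 0.037 and 0.0415 m and velocity of joint clamp_slide between -0.005 and 0.005 m/s and value of joint stop_lever below 0.06 rad and angle between ferrule_1's own z axis and vertical below 0.1 rad and distance of ferrule_1 from where it was at the start of the episode below 0.01 m); the robot touches nothing.
It fails at once if the slide is gripped or pulled from behind its plate (contact force between the fingers and clamp_slide_c2 above 1 N or contact force between the fingers and clamp_slide_c3 above 1 N).
It fails at once if the ferrule in the jig is lifted, tipped or moved more than 10 mm (distance of ferrule_1 from where it was at the start of the episode above 0.01 m or angle between ferrule_1's own z axis and vertical above 0.2 rad).
It fails at once if a bystander is moved more than 15 mm (distance of any of ferrule_2, gas_nozzle, tape_measure, paste_tin, masking_tape, pliers from where it was at the start of the episode above 0.015 m).
It also fails if it takes over 51 s, if anything falls off the work surface, if the arm or the gripper's body presses on something with over 40 N, if the wrist force passes 120 N, or if a joint passes its speed limit or range.

## Working session

There is one attempt and no reset: what is moved stays moved. The work goes in short steps, each a Python script; the robot and the scene stay as the last script left them, time stands still between calls to the robot, and variables do not carry over. Pictures are saved under pics/ and viewed, and the job is handed in when it is done.

```bash
mkdir -p pics; python3 - <<'E'
from workcell import bot, hand, kinematics, get_obs, vision
import cv2, numpy as np
o=get_obs(); print(o['time_s'],o['position'],o['orientation'],o['gripper_width'],bot.tcp_to_tips)
for n in ['scene','side','wrist']:
    c=vision.read_camera(n); cv2.imwrite(f'pics/{n}0.png',c['frame'][:,:,::-1]); np.savez(f'{n}0.npz',**c)
    V=c['view']; print(n,(-V[:3,:3].T@V[:3,3]).round(3),V[2,:3].round(2))
E
```

```text
0.0 [0.17486897 0.59958133 0.24754441] [ 0.7004918  -0.10009446  0.09993282 -0.69950394] 0.08567232699941461 0.017
scene [-0.235 -0.501  1.055] [ 0.57  0.38 -0.73]
side [ 0.018 -0.739  0.804] [ 0.45  0.64 -0.62]
wrist [0.096 0.622 0.373] [ 0.31 -0.09 -0.95]
```

View pics/scene0.png

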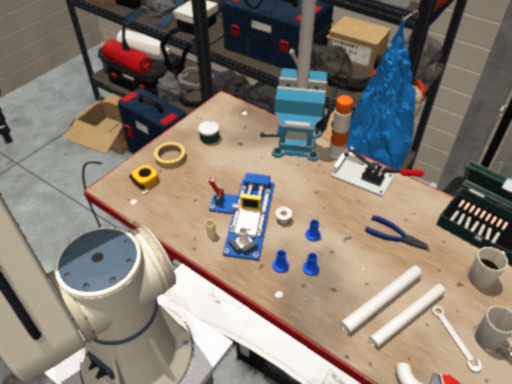

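View pics/side0.png

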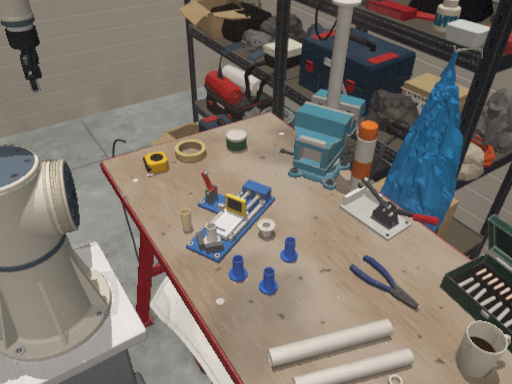

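View pics/wrist0.png

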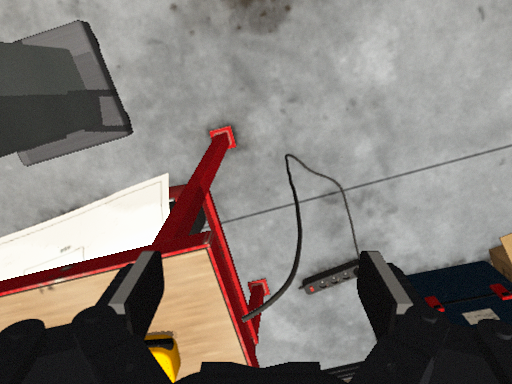

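The jig is at scene px (250,215). Its housing is at the far end (258,182), the bright ferrule at (243,240), the red lever at (214,187) and the gas nozzle at (211,230). Look-alikes: three blue ferrules at (313,230), (281,262) and (311,264), and the bystander ferrule_2 at (284,215). Next I'll check close crops.

```bash
python3 - <<'E'
import cv2
a=cv2.imread('pics/scene0.png')[165:265,190:300]; b=cv2.imread('pics/side0.png')[160:260,175:285]
cv2.imwrite('pics/crop_sc.png',cv2.resize(a,None,fx=6,fy=6,interpolation=2)); cv2.imwrite('pics/crop_si.png',cv2.resize(b,None,fx=6,fy=6,interpolation=2))
E
```

```text
(no output)
```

View pics/crop_sc.png

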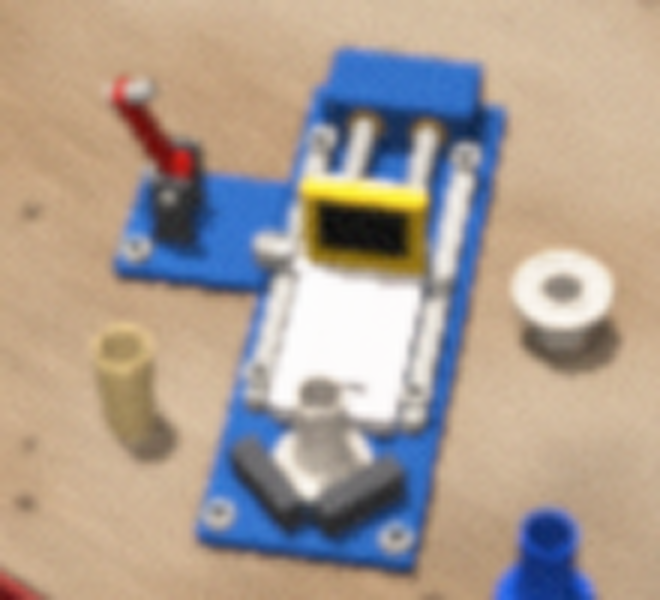

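View pics/crop_si.png

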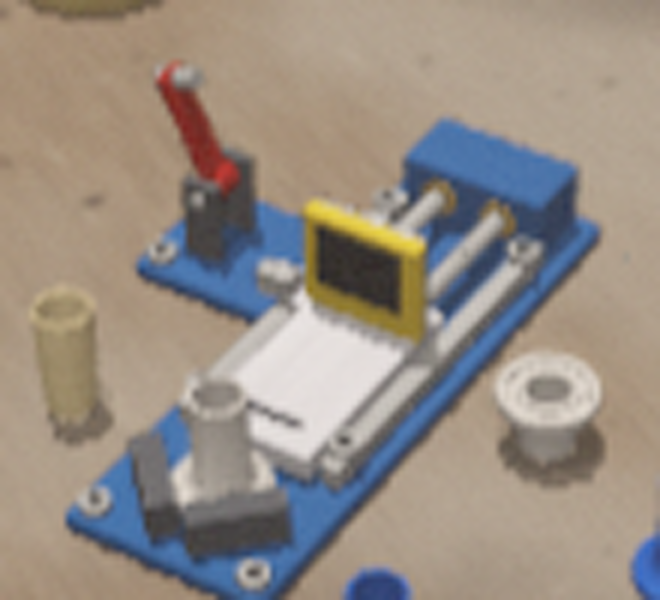

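```bash
cat > fit.py <<'E'
import numpy as np
from scipy.optimize import least_squares
def proj(c,P):
    q=np.asarray(P)@c['view'][:3,:3].T+c['view'][:3,3]; q=q@c['intrinsics'].T; return q[:,:2]/q[:,2:]
def ray(c,uv,z):
    V=c['view'];d=V[:3,:3].T@np.linalg.inv(c['intrinsics'])@np.array([*uv,1.]);o=-V[:3,:3].T@V[:3,3];return o+d*(z-o[2])/d[2]
def J2W(p,P):
    P=np.asarray(P,float)/1000; c,s=np.cos(p[2]),np.sin(p[2]); return np.c_[p[0]+c*P[:,0]-s*P[:,1],p[1]+s*P[:,0]+c*P[:,1],P[:,2]]
E
python3 - <<'E'
from fit import *
S={'scene':((190,165),[((-138,50,10),(199,538)),((-138,-50,10),(415,560)),((10,123,10),(115,265)),((80,123,10),(142,188)),((15,30,78),(303,193)),((15,-30,78),(425,208)),((150,-50,10),(507,105)),((15,-30,26),(423,275))]),
'side':((175,160),[((-138,50,10),(68,513)),((10,123,10),(138,263)),((15,30,78),(307,210)),((15,-30,78),(424,250)),((15,-30,26),(422,340)),((150,-50,10),(600,230))])}
D=[]
for n,(o,L) in S.items():
    c=dict(np.load(n+'0.npz'))
    P=np.array([a for a,_ in L],float);U=np.array([b for _,b in L])/6-.42+np.array(o)
    for a,u in zip(P,U): print(n,a,ray(c,u,a[2]/1000).round(3))
    D.append((c,P,U))
f=lambda p:np.concatenate([(proj(c,J2W(p,P))-U).ravel() for c,P,U in D])
for k in (None,0,1):
    g=f if k is None else (lambda p:(proj(D[k][0],J2W(p,D[k][1]))-D[k][2]).ravel())
    r=least_squares(g,[.5,.2,.3],loss='soft_l1'); print(r.x.round(4),np.abs(r.fun).reshape(-1,2).round(1).tolist())
    if k is None: np.save('pose.npy',r.x)
p=np.load('pose.npy')
print(J2W(p,[(0,0,0),(-25,0,26),(15,0,56),(45,97,44),(45,117,79)]).round(3))
for n in S:
  c=dict(np.load(n+'0.npz')); print(n,proj(c,J2W(p,[(45,122,98),(45,117,79)])).round(1))
# nozzle
c=dict(np.load('scene0.npz'));print('nozzle',ray(c,(190+122/6,165+345/6),.056))
c=dict(np.load('side0.npz'));print('nozzle',ray(c,(175+62/6,160+310/6),.056))
E
```

```text
scene [-138.   50.   10.] [0.325 0.007 0.01 ]
scene [-138.  -50.   10.] [ 0.37  -0.078  0.01 ]
scene [ 10. 123.  10.] [0.428 0.139 0.01 ]
scene [ 80. 123.  10.] [0.475 0.161 0.01 ]
scene [15. 30. 78.] [0.469 0.055 0.078]
scene [ 15. -30.  78.] [0.494 0.003 0.078]
scene [150. -50.  10.] [0.627 0.045 0.01 ]
scene [ 15. -30.  26.] [0.497 0.006 0.026]
side [-138.   50.   10.] [0.326 0.008 0.01 ]
side [ 10. 123.  10.] [0.427 0.136 0.01 ]
side [15. 30. 78.] [0.471 0.053 0.078]
side [ 15. -30.  78.] [0.499 0.003 0.078]
side [ 15. -30.  26.] [0.499 0.004 0.026]
side [150. -50.  10.] [0.622 0.04  0.01 ]
[0.4708 0.0234 0.4561] [[0.1, 0.1], [0.9, 1.0], [0.3, 0.7], [0.5, 3.9], [0.3, 0.7], [0.7, 0.7], [0.1, 0.1], [0.9, 0.4], [0.5, 0.2], [0.9, 0.3], [0.6, 0.8], [0.5, 0.1], [0.2, 0.4], [0.7, 1.5]]
[0.47   0.024  0.4562] [[0.4, 0.1], [0.6, 1.1], [0.6, 0.8], [0.2, 3.8], [0.6, 0.6], [0.4, 0.6], [0.2, 0.0], [0.6, 0.5]]
[0.4712 0.0223 0.4536] [[0.2, 0.3], [0.5, 0.2], [0.2, 0.6], [0.1, 0.3], [0.2, 0.6], [1.2, 1.3]]
[[0.471 0.023 0.   ]
 [0.448 0.012 0.026]
 [0.484 0.03  0.056]
 [0.468 0.13  0.044]
 [0.46  0.148 0.079]]
scene [[209.3 179.7]
 [211.5 184.6]]
side [[202.4 171.2]
 [204.3 177.4]]
nozzle [0.36328418 0.07657327 0.056     ]
nozzle [0.3616958  0.07275106 0.056     ]
```

Both views agree on the jig to about 2 mm and 0.003 rad: (0.471, 0.023), yaw 0.456. The lever projects where it is seen. I'll shut the fingers and go beside the lever's back.

```bash
cat >> fit.py <<'E'
from scipy.spatial.transform import Rotation as R
def pose():return np.load('pose.npy')
def W(x,y,z,tip=0.017):  # jig mm of fingertip -> TCP world
    w=J2W(pose(),[(x,y,z)])[0]; return w+np.array([0,0,tip])
def ori(s=1,a=0):
    y=pose()[2]+a; zt=s*np.array([-np.sin(y),np.cos(y),0]); yt=np.array([0,0,-1.]); return R.from_matrix(np.c_[np.cross(yt,zt),yt,zt]).as_quat()
E
python3 - <<'E'
from fit import *
from workcell import *
import cv2
print(R.from_quat(get_obs()['orientation']).as_matrix().round(2)[:,2])
for s in (1,-1):
    for a in (0,np.pi/2):
        print(s,a,kinematics.solve_ik(W(45,155,80),ori(s,a)),kinematics.solve_ik(W(50,0,45),ori(s,a)))
E
```

```text
[ 0.28  0.96 -0.  ]
1 0 [ 3.87564863e-01  3.43498847e-01  2.06412376e+00 -4.44089210e-16
  7.33970045e-01 -1.63937680e+00] [ 8.50407130e-02  4.50074482e-01  1.99915263e+00 -4.44089210e-16
  6.92365545e-01 -1.94190095e+00]
1 1.5707963267948966 None [ 8.50407130e-02  4.50074482e-01  1.99915263e+00 -4.44089210e-16
  6.92365545e-01  2.77048803e+00]
-1 0 [ 3.87564863e-01  3.43498847e-01  2.06412376e+00 -4.44089210e-16
  7.33970045e-01  1.50221585e+00] [ 8.50407130e-02  4.50074482e-01  1.99915263e+00 -4.44089210e-16
  6.92365545e-01  1.19969170e+00]
-1 1.5707963267948966 [ 3.87564863e-01  3.43498847e-01  2.06412376e+00 -4.44089210e-16
  7.33970045e-01 -6.85804748e-02] [ 8.50407130e-02  4.50074482e-01  1.99915263e+00 -4.44089210e-16
  6.92365545e-01 -3.71104625e-01]
```

```bash
python3 - <<'E'
from fit import *
from workcell import *
import cv2
q=ori(-1,np.pi/2)
hand.move_gripper(0.0)
bot.reach(W(45,160,180),q)
bot.servo_line(W(45,150,80),velocity=.12)
o=get_obs();print(o['time_s'],o['position'],W(45,150,80),o['gripper_width'],o['wrist_force'])
for n in ('scene','side','wrist'):
    c=vision.read_camera(n); f=c['frame'][:,:,::-1]
    if n!='wrist': 
        print(n,proj(c,[W(45,150,80,0)]).round(1)); f=cv2.resize(f[110:270,140:310],None,fx=3,fy=3,interpolation=2)
    cv2.imwrite(f'pics/{n}1.png',f)
a=cv2.imread('pics/scene1.png');b=cv2.imread('pics/side1.png')
cv2.imwrite('pics/pair1.png',cv2.resize(np.hstack([a,b]),(800,377)))
E
```

```text
3.7 [0.44549752 0.17820848 0.09747447] [0.44509309 0.17792428 0.097     ] 9.935195822347418e-05 [ 0.48965053 -0.39642967  0.59765292]
scene [[200.1 183. ]]
side [[194.5 173.4]]
```

View pics/pair1.png

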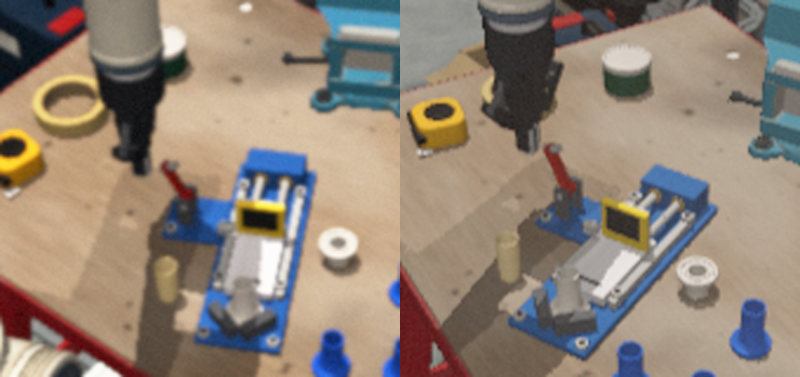

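View pics/wrist1.png

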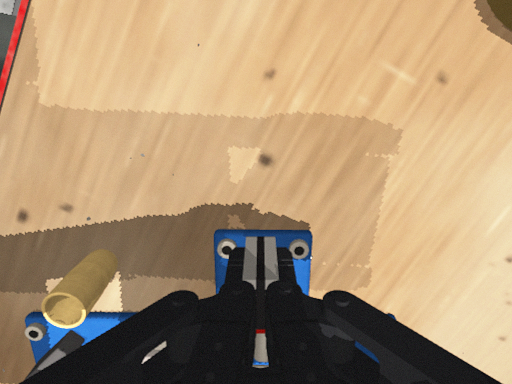

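The fingertips are beside the lever's back: scene tip is at px (201,183), and the prediction was (200,183). The wrist view shows the lever and lug centred under the fingers. I'll push.

```bash
python3 - <<'E'
from fit import *
from workcell import *
import cv2
for y in (125,110,98,90,84):
    bot.servo_line(W(45,y,80),velocity=.08); print(y,get_obs()['wrist_force'].round(1))
bot.servo_line(W(45,100,130),velocity=.15)
bot.servo_line(W(-25,60,150),velocity=.2)
bot.dwell(.3);o=get_obs();print(o['time_s'])
P=[]
for n in ('scene','side'):
    c=vision.read_camera(n); f=c['frame'][:,:,::-1]
    P.append(cv2.resize(f[150:260,175:285],(400,400),interpolation=2))
cv2.imwrite('pics/pair2.png',np.hstack(P))
E
```

```text
125 [-0.   0.7  0.3]
110 [ 0.5 -0.2 -0.6]
98 [ 0.2  0.3 -0. ]
90 [-0.8 -0.1 -0.4]
84 [-0.3  0.1  0.2]
6.825
```

View pics/pair2.png

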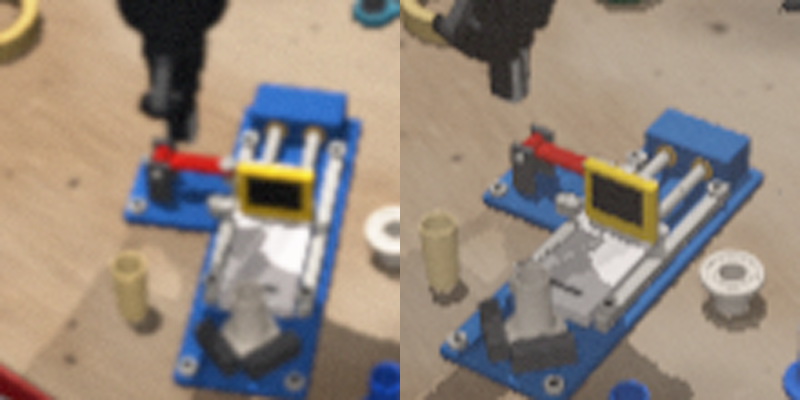

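The lever is down across the slide (scene crop red bar at (195,162)), and the slide is still home. Next I'll turn the fingers, go down into the finger room and push the plate.

```bash
python3 - <<'E'
from fit import *
from workcell import *
import cv2
q=ori(-1,0)
bot.reach(W(-27,-4,150),q)
bot.servo_line(W(-27,-4,44),velocity=.12)
print('down',get_obs()['wrist_force'].round(1))
d=np.array([np.cos(pose()[2]),np.sin(pose()[2]),0])
for x in (-5,10,25,40,50,56):
    bot.servo_line(W(x,-4,44),velocity=.05); o=get_obs(); print(x,o['wrist_force'].round(1),'Fx',round(float(o['wrist_force']@d),1),((o['position']-W(0,0,0))@d).round(4))
bot.dwell(.4);o=get_obs();print(o['time_s'],(o['wrist_force']@d).round(1),((o['position']-W(0,0,0))@d).round(4))
P=[]
for n in ('scene','side'):
    c=vision.read_camera(n); f=c['frame'][:,:,::-1]
    P.append(cv2.resize(f[150:260,175:285],(400,400),interpolation=2))
cv2.imwrite('pics/pair3.png',np.hstack(P))
E
```

```text
down [-0.4  0.2  0.3]
-5 [ 0.5 -0.7  0.1] Fx 0.1 -0.005
10 [-4.9 -2.5  2.5] Fx -5.5 0.0094
25 [-4.7 -4.1  1.8] Fx -6.1 0.0239
40 [-7.2 -5.   1.6] Fx -8.7 0.0385
50 [-7.4 -6.2  2.1] Fx -9.4 0.0481
56 [-7.7 -6.6  3.1] Fx -9.8 0.0538
12.2083 -8.6 0.0536
```

View pics/pair3.png

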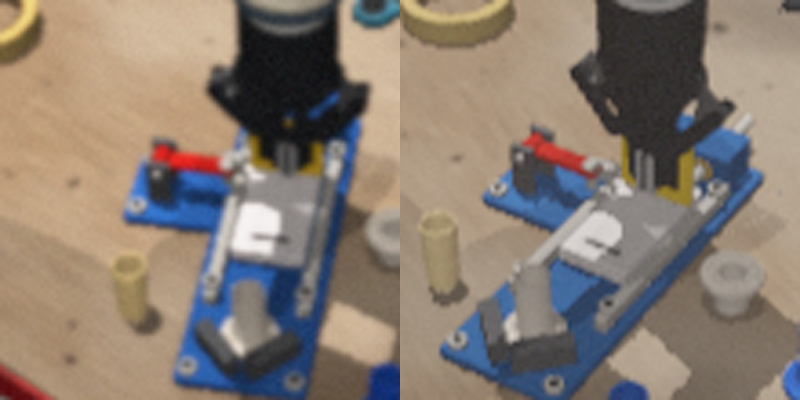

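The plate is back about 50 mm at 9–10 N, and the lever looks down again. I'll push 4 mm further for margin, then ease off. If it has latched, the force should vanish near finger x 44.

```bash
python3 - <<'E'
from fit import *
from workcell import *
import cv2
d=np.array([np.cos(pose()[2]),np.sin(pose()[2]),0])
bot.servo_line(W(61,-4,44),velocity=.05);bot.dwell(.4)
print((get_obs()['wrist_force']@d).round(1))
for x in (54,48,44,40,34,28):
    bot.servo_line(W(x,-4,44),velocity=.04); o=get_obs(); print(x,'Fx',(o['wrist_force']@d).round(1),((o['position']-W(0,0,0))@d).round(4))
bot.servo_line(W(-5,-4,44),velocity=.1)
bot.servo_line(W(-15,-4,160),velocity=.15)
bot.servo_line(W(-60,200,200),velocity=.25)
bot.dwell(.3);print(get_obs()['time_s'],get_obs()['wrist_force'].round(1))
P=[]
for n in ('scene','side'):
    c=vision.read_camera(n); f=c['frame'][:,:,::-1]; np.savez(n+'4.npz',**c)
    print(n,proj(c,J2W(pose(),[(55,30,78),(55,-30,78)])).round(1).tolist(),proj(c,J2W(pose(),[(15,30,78)])).round(1))
    P.append(cv2.resize(f[150:260,175:285],(400,400),interpolation=2))
    cv2.imwrite(f'pics/{n}4.png',f)
cv2.imwrite('pics/pair4.png',np.hstack(P))
E
```

```text
-9.7
54 Fx -9.7 0.0512
48 Fx -9.2 0.0454
44 Fx 0.3 0.0447
40 Fx 0.0 0.0401
34 Fx 0.7 0.0337
28 Fx -0.1 0.0276
17.3917 [-0.1 -0.2 -0.3]
scene [[242.4, 185.8], [263.3, 188.2]] [[239.8 196. ]]
side [[233.3, 185.9], [252.7, 193.1]] [[225.1 193.8]]
```

View pics/pair4.png

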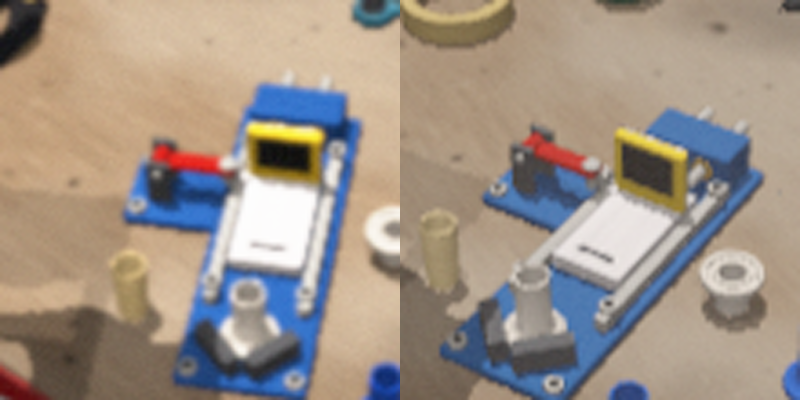

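View pics/scene4.png

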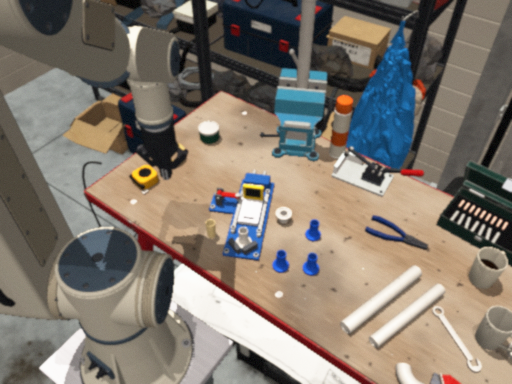

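The plate's top-left corner is at side px (234.5,186), against (233.3,186) predicted for 40 mm travel. The lever is down, the ferrule stands as before, and the arm is clear. I'll hand in.

```bash
python3 -c "
from workcell import *
hand_in(); print(get_obs()['time_s'])"
```

```text
the job is handed in; nothing more can be done
the job is handed in; nothing more can be done
```

The jig is set open and the job is handed in; the last robot clock I read, just before handing in, was 17.4 s of the 51 s allowed. No verdict was reported.

**What I did:** I tipped the red lever down with the shut fingertips while the slide was still home. I then pushed the yellow plate back to about 53 mm travel at about 10 N, let it spring back, and moved the fingers clear.

**Last checks:**
- **Latch:** on easing back, the spring force dropped to zero at about 40.5 mm travel. The plate's corner in the side picture is about 1 px from where 40 mm travel puts it.
- **Lever and ferrule:** the lever lies across the slide and the ferrule stands in the V as before.
- **Bystanders:** they look undisturbed by eye; I did not measure them again.
- **Robot:** the wrist force was about 0 N with the arm clear of the jig.

**Not confirmed directly:** the joint values cannot be read, so lever angle and slide travel rest on the pictures and forces, good to about 2–3 mm in travel. No check disagreed.

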